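Set the kickstand of a picture frame and hold it plumb

TASK

The ghost picture's frame is slumped forward on its stand. First flip its kickstand up, over the top and all the way down behind the frame, then grip the frame by its top rail, raise it and hold it upright, leaning neither way, so its glue can set. Finish while still gripping and holding it, and leave the paint bottle, paint jar and candle alone.

Things in the scene. Friction and masses are not known exactly. Their poses are not given: they have to be found in the camera images.
- stand: Pale plank 300 x 270 x 25 mm, fixed. Origin: on the table surface straight below the frame's hub (hinge) axis, which runs along y 40 mm above the table. +x points to the back (where the kickstand comes down), -x to the picture's face, roughly towards the robot, the side it slumps to. Two rests at x = -40 mm, up to 100 mm above the table, carry the slumped frame.
- frame: Wooden frame, a slab 16 mm thick (x), 200 wide (y), from 10 to 215 mm up its z; 0.4 to 0.8 kg. Origin: middle of the hub axis, about which it swings freely. Start: leaning 0.35 rad forward (to the stand's -x) on the rests. Let go, it falls forward on them or, with the kickstand down, back until the foot meets the plank about 0.16 rad past upright.
- frame_top (a point): Middle of the frame's top edge, 215 mm up the frame from the hub axis. The top rail is 16 mm thick and free on both sides.
- kickstand (a joint): Angle of the kickstand on its pivot. 0: folded, rod pointing up along the frame (start); grows as the rod swings over the top to the back; 2.4 rad: fully down at its stop, rod pointing down and backwards from the frame. Only its own weight (70 g) moves it: once well past the vertical it falls the rest of the way by itself.
- kick_pivot (a point): Pivot of the kickstand: on the frame, 116 mm from its middle plane along +y, 110 mm up the frame from the hub axis.
- kick_foot (a point): Centre of the kickstand's orange foot peg, 14 mm thick and 50 mm long (along the stand's y), 140 mm from the pivot at the end of a 10 mm steel rod. The rod joins the peg 17 mm to the frame's side of this point. While folded the peg stands 35 mm above the frame's top edge, outside its side edge.
- paint_bottle: Bystander: red paint bottle, 40 mm across and 105 mm tall, origin at the centre of its underside.
- paint_jar: Bystander: blue paint jar, 52 mm across and 65 mm tall, origin at the centre of its underside.
- candle: Bystander: orange candle, 60 mm across and 75 mm tall, origin at the centre of its underside.

How it is judged:
By the outcome, as a careful person would: the job done as asked, in the order asked, and still so for the second after the job is handed in, while the arm keeps its last pose, push and grip.
It also fails if it takes over 50 s, if anything falls off the work surface, if the arm or the gripper's body presses on something with over 40 N, if the wrist force passes 120 N, or if a joint passes its speed limit or range.

ROBOT

A 6-joint arm with a two-finger parallel gripper is mounted at the origin on the work surface. World frame = base frame: x ahead of the robot, y to its left, z up, the work surface at z = 0. Lengths are in m, angles in rad, forces in N, time in s.
With the tool pointing down it reaches from about 0.25 to 0.775 m from the base axis. Payload 4 kg.
Tool frame: the origin (TCP) lies at the centre of the arm's flange, where the gripper is bolted on; the fingertips stand 199 mm ahead of it and the grasp point (between the pads) lies 180 mm ahead of it (robot.tcp_to_tips is the z of the fingertips in the tool frame, in m); z points along the fingers, y is the line along which they close (so a half turn about z gives the same grasp; the last joint's range is limited). The gripper opens to 94 mm and grips with 3 to 60 N. Pads are 16 mm wide; open, the fingers measure 119 mm over their backs; the gripper's body (75 mm by 177 mm) begins 78 mm behind the grasp point.
Start: joints at [1.245, 0.087, 1.371, -0, 1.684, -0.103], TCP at [0.122, 0.536, 0.405] pointing down, gripper open.
Joint ranges: [-3.1, 3.1], [-0.76, 2.03], [0.27, 2.55], [-1.08, 4.22], [0.17, 2.65], [-2.57, 2.57]. Speed limits (rad/s): [2.79, 2.79, 3.14, 3.14, 3.14, 3.14].

INTERFACE

Orientations are given as [roll, pitch, yaw] about the fixed x, y, z axes, in that order (R = Rz(yaw) Ry(pitch) Rx(roll)).
In Python, from bench import robot gives the robot as it stands.
- The arm moves only by the tool play_rows, never from a script. Its arguments are lists of equal length, an entry for each row: "translation": the shift along the tool's x, y, z scaled (see below), a list of three; "twist": the turn, a rotation vector about the tool's x, y, z scaled (see below), a list of three; "gripper": the opening, from -1 (shut) to 1 (fully open). A call has 1 to 8 rows; each row shifts and turns the commanded pose from where the row before left it, along the tool's axes as they then stand; what a row does not reach is not made up. The controller multiplies each number of a shift by 0.04 m and each number of a turn by 0.1 rad. A row lasts 1/10 s, in which the tool goes at most 50 mm and 8.59 degrees, less where a joint would pass 70% of its speed; a pose out of reach is approached as far as the arm can. A call with a number of a shift or a turn outside -1 to 1 is refused whole. A call with a gripper value outside its range is refused whole. The fingers move at their own pace and stop on an object; the grip force is fixed at half the most. Time passes only in rows, so rows that do not move let the fingers close. It gives the time, the measured TCP pose, the force, the opening and the grip force at its end, in the units of the state.
- robot.get_obs(): the state, without advancing time (a new reading comes with each control period).
- robot.snapshot(name): name is "scene" or "top"; returns the picture (480x640x3 uint8, red, green, blue); there is no depth.
- robot.camera_model(name): a dict with "camera_matrix" (3x3 intrinsics, pixels), "rvec" (rotation vector, rad) and "tvec" (3), from world to camera coordinates, as OpenCV has them. Camera axes: x right, y down, z forward; pixel columns grow to the right and rows downward; lengths in m; the calibration is good to about 2 mm. A picture is of the moment at which its call begins. camera_model takes no time and is no camera call.
- robot.close_job(): hands the job in; it is judged then, once.
Trained networks look in the newest picture that a camera, given by its name, has taken for a name from the list of things; names that differ only in an ending like _2 or _b are one class to them, and where a whole thing is asked for, a point or a joint stands for the part that bears it (a point fixed in the world has none). Each returns a list of dicts, best first, with "score" (0 to 1); they miss things now and then, are a little off and sometimes report something else, mostly with a low value. They report only what shows in the picture. A call takes as long as a camera call.
- robot.recognise(name, camera): "centre" ([x, y, z] in m, in world coordinates, good to about 4 mm: the middle of the surface that is visible of it).
- robot.spot_point(name, camera): "centre" ([x, y, z] in m, in world coordinates, good to about 4 mm: a listed point, or the origin of a listed thing).
The state is a dict: "time": time; "joint_positions": joint angles; "qvel": joint speeds; "joint_torque": joint torques, N m; "tool_pos": TCP position; "ee_rot": TCP orientation; "wrist_force": force on the tool from outside, world axes, zero at the start; "wrist_torque": the same for the moment, N m; "width": finger opening in m; "finger_force": force on a finger pad.
Only numpy, scipy, OpenCV 4.12 (cv2) and the standard library are available. Lean on these libraries where they do the work, as an engineer would, in place of code of your own. Each camera call takes 0.05 s, during which the arm holds its last target. There are 200 camera calls.

## Working session

There is one attempt and no reset: what is moved stays moved. The work goes in short steps, Python scripts to look and compute and a tool call to move; the robot and the scene stay as the last step left them, time stands still between calls to the robot, and variables do not carry over. Pictures are saved under pics/ and viewed, at most 10 in all, crops included, and the job is handed in when it is done.

Besides the shell and the picture viewer there is one more tool, called after "Emit:" as name(argument=value, ...) on one line, values as JSON. play_rows: Moves the arm, as the interface text tells. Its arguments: {"type":"object","properties":{"translation":{"type":"array","items":{"type":"array","items":{"type":"number","minimum":-1,"maximum":1}}},"twist":{"type":"array","items":{"type":"array","items":{"type":"number","minimum":-1,"maximum":1}}},"gripper":{"type":"array","items":{"type":"number"}}},"required":["translation","twist","gripper"]}

```bash
mkdir -p pics
python3 - <<'E'
from bench import robot
import cv2
for c in ("scene","top"):
    im=robot.snapshot(c); cv2.imwrite(f"pics/{c}0.png",im[:,:,::-1])
    for n in ["stand","frame","frame_top","kick_pivot","kick_foot","paint_bottle","paint_jar","candle"]:
        r=robot.spot_point(n,c)
        print(c,n,[( [round(float(v),3) for v in d["centre"]],round(d["score"],2)) for d in r[:2]])
o=robot.get_obs();print({k:o[k] for k in("time","tool_pos","ee_rot","width")})
E
```

```text
scene stand [([0.575, -0.022, 0.001], 0.73)]
scene frame [([0.58, -0.02, 0.038], 0.81)]
scene frame_top [([0.503, -0.004, 0.238], 0.6)]
scene kick_pivot [([0.576, -0.021, -0.001], 0.66), ([0.568, 0.104, 0.14], 0.59)]
scene kick_foot [([0.523, 0.131, 0.275], 0.59)]
scene paint_bottle [([0.539, -0.261, -0.0], 0.87)]
scene paint_jar [([0.675, 0.193, 0.0], 0.66)]
scene candle [([0.555, 0.22, 0.002], 0.84)]
top stand [([0.568, -0.018, 0.0], 0.95)]
top frame [([0.571, -0.021, 0.04], 0.8), ([0.679, 0.198, -0.0], 0.51)]
top frame_top [([0.5, -0.003, 0.244], 0.58)]
top kick_pivot [([0.568, 0.102, 0.141], 0.76)]
top kick_foot [([0.529, 0.134, 0.275], 0.63)]
top paint_bottle [([0.565, -0.019, 0.002], 0.75), ([0.537, -0.261, 0.001], 0.73)]
top paint_jar [([0.678, 0.196, -0.001], 0.74)]
top candle [([0.55, 0.216, 0.003], 0.58)]
{'time': 0.9, 'tool_pos': array([0.12153116, 0.53639249, 0.40473699]), 'ee_rot': array([3.14145369e+00, 7.02668779e-06, 2.91881395e+00]), 'width': 0.09378506982711908}
```

View pics/scene0.png

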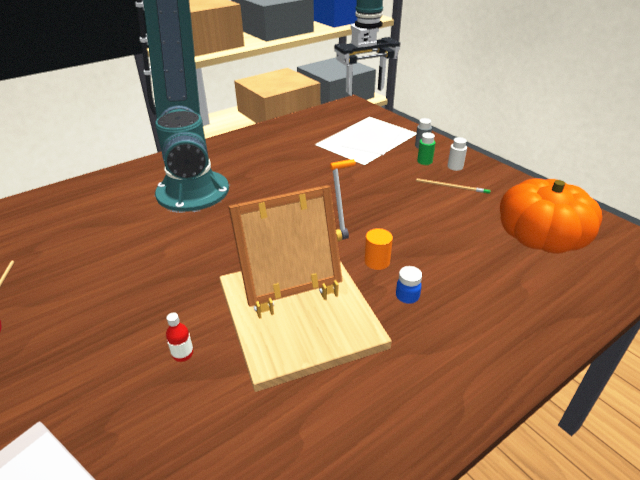

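View pics/top0.png

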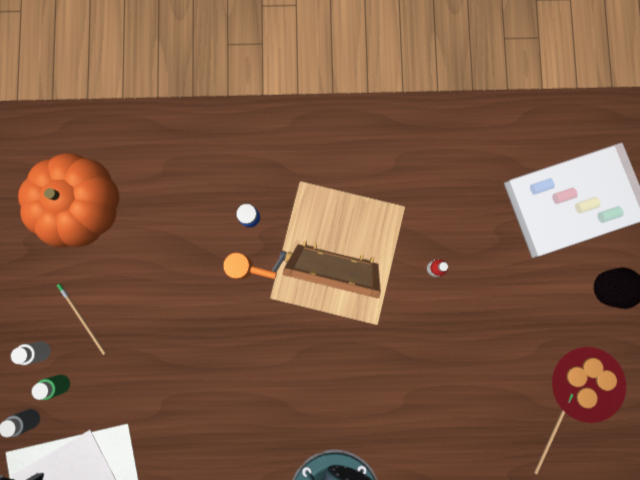

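The scene picture shows the frame from behind, with the peg at about (343,163) and the pivot at (343,234). The top picture shows the peg at (262,272), the candle at (236,265) and the stand at a yaw of about -0.235 rad. The networks' points agree with this. I'll turn the tool so its y lies along the stand's x, then approach the peg from the front.

Emit:
play_rows(translation=[[0,0,-0.15],[0,0,-0.15],[0,0,-0.15],[0,0,-0.15],[0,0,-0.15],[0,0,-0.15],[0,0,-0.15],[0,0,-0.15]], twist=[[0,0,1],[0,0,1],[0,0,1],[0,0,1],[0,0,1],[0,0,1],[0,0,1],[0,0,1]], gripper=[-1,-1,-1,-1,-1,-1,-1,-1])

```text
time: 1.7
tool_pos: [0.1215, 0.5364, 0.453]
ee_rot: [3.141, -0.0, 2.115]
wrist_force: [0.1, 0.1, -0.0]
width: 0.0336
finger_force: 0.0
```

Emit:
play_rows(translation=[[0,0,0],[0,0,0],[0,0,0],[0,0,0],[0,0,0],[0,0,0],[0,0,0],[0,0,0]], twist=[[0,0,1],[0,0,1],[0,0,1],[0,0,1],[0,0,1],[0,0,1],[0,0,1],[0,0,0.8]], gripper=[-1,-1,-1,-1,-1,-1,-1,-1])

```text
time: 2.5
tool_pos: [0.1215, 0.5364, 0.4527]
ee_rot: [-3.142, -0.0, 1.335]
wrist_force: [0.4, -1.0, -0.4]
width: 0.0005
finger_force: 0.0
```

Emit:
play_rows(translation=[[-0.6,0.9,0],[-0.6,0.9,0],[-0.6,0.9,0],[-0.6,0.9,0],[-0.6,0.9,0],[-0.6,0.9,0],[-0.6,0.9,0],[-0.6,0.9,0]], twist=[[0,0,0],[0,0,0],[0,0,0],[0,0,0],[0,0,0],[0,0,0],[0,0,0],[0,0,0]], gripper=[-1,-1,-1,-1,-1,-1,-1,-1])

```text
time: 3.3
tool_pos: [0.3584, 0.2818, 0.453]
ee_rot: [3.141, -0.001, 1.339]
wrist_force: [0.1, 0.9, 0.2]
width: 0.0005
finger_force: 0.0
```

```bash
cat > h.py <<'E'
from bench import robot
import numpy as np
from scipy.spatial.transform import Rotation as R
O=np.array([.570,-.020,0]); YAW=-.235
def go(local, lean=0.):
    """local: TCP in stand frame; tool z down leaned forward by lean"""
    o=robot.get_obs(); S=R.from_euler('z',YAW)
    Rt=S*R.from_euler('y',-lean)*R.from_euler('xyz',[np.pi,0,np.pi/2])
    Rc=R.from_euler('xyz',o["ee_rot"])
    d=Rc.inv().apply(O+S.apply(local)-o["tool_pos"])
    print("t",round(o["time"],2),"now local",np.round(S.inv().apply(o["tool_pos"]-O),4),"rpy",np.round(o["ee_rot"],3))
    print("shift units",np.round(d/.04,2),"turn units",np.round((Rc.inv()*Rt).as_rotvec()/.1,2),"F",np.round(o["wrist_force"],1),"w",round(o["width"],4),"q",np.round(o["joint_positions"],2))
E
python3 -c "
from h import *
go([-.13,.147,.449])"
```

```text
t 3.3 now local [-0.276   0.2442  0.453 ] rpy [ 3.141e+00 -1.000e-03  1.339e+00]
shift units [-2.44  3.64  0.1 ] turn units [ 0.01 -0.01  0.03] F [0.1 0.9 0.2] w 0.0005 q [ 0.54 -0.13  1.49  0.    1.78  0.77]
```

Emit:
play_rows(translation=[[-0.6,0.9,0],[-0.6,0.9,0],[-0.6,0.9,0.05],[-0.6,0.9,0.05],[0,0,0]], twist=[[0,0,0],[0,0,0],[0,0,0],[0,0,0],[0,0,0]], gripper=[-1,-1,-1,-1,-1])

```text
time: 3.8
tool_pos: [0.4783, 0.1534, 0.4475]
ee_rot: [-3.141, 0.002, 1.332]
wrist_force: [-1.0, 0.5, -0.6]
width: 0.0002
finger_force: 0.0
```

Run:
```python
from h import *
import cv2
go([-.13,.147,.449])
im=robot.snapshot("scene")
for n in ("kick_foot","frame_top"): print(n,[(np.round(R.from_euler('z',-YAW).apply(np.array(d["centre"])-O),3),d["score"]) for d in robot.spot_point(n,"scene")[:2]])
cv2.imwrite("pics/s1.png",cv2.resize(im[60:300,160:480],(640,480))[:,:,::-1])
```

```text
t 3.8 now local [-0.1296  0.1473  0.4475] rpy [-3.141e+00  2.000e-03  1.332e+00]
shift units [-0.01 -0.01 -0.04] turn units [-0.    0.02 -0.04] F [-1.   0.5 -0.6] w 0.0002 q [ 0.2  -0.02  1.4  -0.    1.77  0.44]
kick_foot [(array([-0.081,  0.139,  0.276]), 0.91)]
frame_top [(array([-0.068,  0.003,  0.241]), 0.97)]
```

View pics/s1.png

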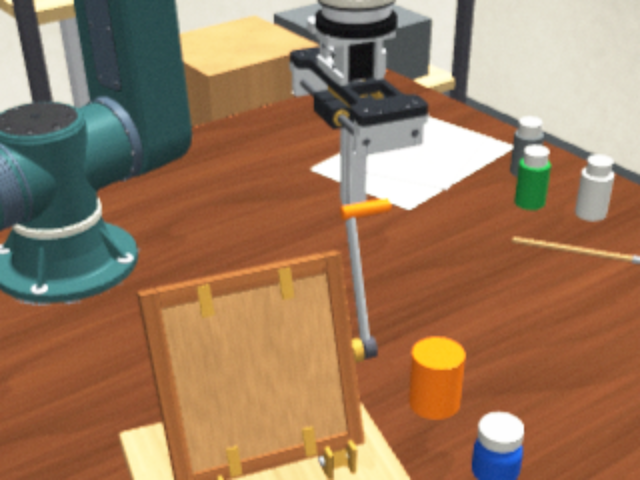

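The picture shows the closed fingers in front of the peg, which lies at crop (343–390, 207). The estimates agree, so I'll push.

Emit:
play_rows(translation=[[0,0.3,0],[0,0.3,0],[0,0.25,0],[0,0.25,0],[0,0.25,0],[0,0.25,0],[0,0.25,0],[0,0.25,0]], twist=[[0,0,0],[0,0,0],[0,0,0],[0,0,0],[0,0,0],[0,0,0],[0,0,0],[0,0,0]], gripper=[-1,-1,-1,-1,-1,-1,-1,-1])

```text
time: 4.75
tool_pos: [0.5584, 0.1372, 0.4486]
ee_rot: [-3.142, -0.0, 1.339]
wrist_force: [-0.3, 0.7, 0.5]
width: 0.0006
finger_force: 0.0
```

Run:
```python
from h import *
import cv2
go([0,.147,.449])
im=robot.snapshot("scene")
for n in ("kick_foot","frame_top"): print(n,[(np.round(R.from_euler('z',-YAW).apply(np.array(d["centre"])-O),3),d["score"]) for d in robot.spot_point(n,"scene")[:2]])
cv2.imwrite("pics/s2.png",cv2.resize(im[60:300,160:480],(640,480))[:,:,::-1])
```

```text
t 4.75 now local [-0.0479  0.1502  0.4486] rpy [-3.142 -0.     1.339]
shift units [-0.08  1.2  -0.01] turn units [-0.   -0.    0.03] F [-0.3  0.7  0.5] w 0.0006 q [0.14 0.14 1.23 0.   1.78 0.37]
kick_foot []
frame_top [(array([-0.069,  0.002,  0.244]), 0.77)]
```

View pics/s2.png

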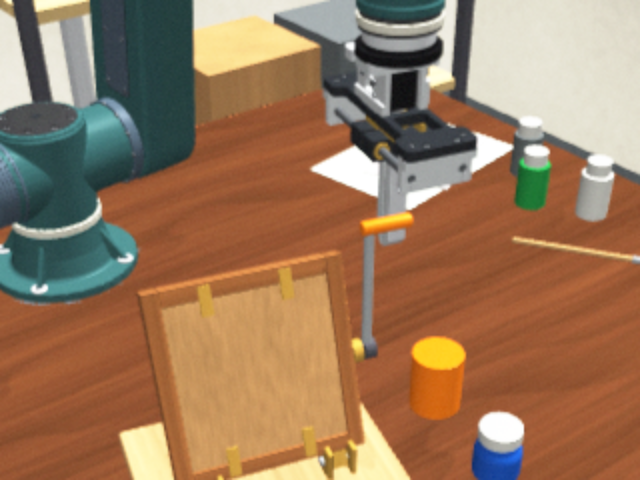

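The peg, now at crop (386,222), is moving ahead of the fingers and the rod is near vertical. I'll keep pushing.

Emit:
play_rows(translation=[[0,0.25,0],[0,0.25,0],[0,0.25,0],[0,0.25,0],[0,0.25,0],[0,0.25,0],[0,0.25,0],[0,0.25,0.1]], twist=[[0,0,0],[0,0,0],[0,0,0],[0,0,0],[0,0,0],[0,0,0],[0,0,0],[0,0,0]], gripper=[-1,-1,-1,-1,-1,-1,-1,-1])

```text
time: 5.7
tool_pos: [0.6362, 0.1189, 0.4452]
ee_rot: [3.14, -0.001, 1.339]
wrist_force: [-0.0, 0.1, -0.6]
width: 0.0007
finger_force: 0.0
```

Emit:
play_rows(translation=[[0,0,0],[0,0,0],[0,0,0],[0,0,0],[0,0,0]], twist=[[0,0,0],[0,0,0],[0,0,0],[0,0,0],[0,0,0]], gripper=[-1,-1,-1,-1,-1])

```text
time: 6.2
tool_pos: [0.635, 0.1192, 0.4451]
ee_rot: [3.141, -0.0, 1.339]
wrist_force: [1.3, -0.2, -0.2]
width: 0.0004
finger_force: 0.0
```

Run:
```python
from h import *
import cv2
go([0.04,.147,.445])
im=robot.snapshot("scene")
for n in ("kick_foot","frame_top"): print(n,[(np.round(R.from_euler('z',-YAW).apply(np.array(d["centre"])-O),3),d["score"]) for d in robot.spot_point(n,"scene")[:2]])
cv2.imwrite("pics/s3.png",cv2.resize(im[60:300,160:480],(640,480))[:,:,::-1])
```

```text
t 6.2 now local [0.0308 0.1505 0.4451] rpy [ 3.141 -0.     1.339]
shift units [-0.09  0.23  0.  ] turn units [ 0.01 -0.    0.03] F [ 1.3 -0.2 -0.2] w 0.0004 q [0.1  0.3  1.04 0.   1.8  0.33]
kick_foot [(array([0.089, 0.132, 0.079]), 0.79)]
frame_top [(array([-0.067,  0.002,  0.243]), 0.61)]
```

View pics/s3.png

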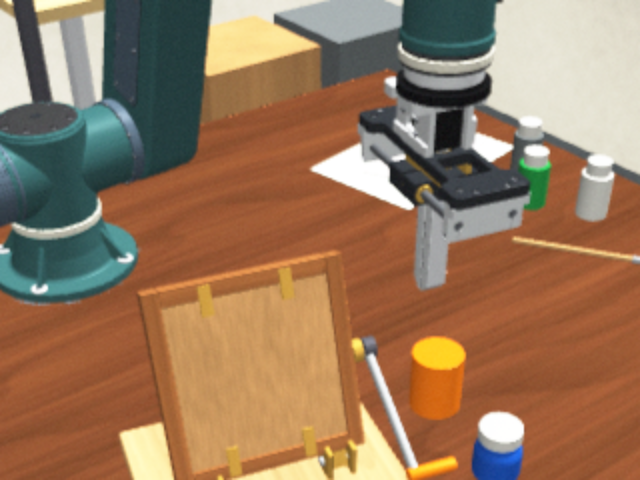

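The kickstand is fully down: the peg at crop (433,467) is at z 0.079, as expected for 2.4 rad. Next I'll raise the tool, move it over the rail, open the fingers and tilt.

Emit:
play_rows(translation=[[0,0,-0.6],[0,0,-0.9],[-0.8,-0.8,0],[-0.8,-0.8,0],[-0.8,-0.8,0],[-0.8,-0.8,0],[-0.5,-0.8,0],[0,-0.6,0]], twist=[[0,0,0],[0,0,0],[0,0,0],[0,0,0],[0,0,0],[0,0,0],[0,0,0],[0,0,0]], gripper=[-1,-1,-1,-1,-1,1,1,1])

```text
time: 7.15
tool_pos: [0.4199, 0.0161, 0.5053]
ee_rot: [3.14, 0.0, 1.336]
wrist_force: [0.2, 0.2, -0.0]
width: 0.0216
finger_force: 0.0
```

```bash
sed -i 's/\.570,-\.020/.574,-.020/' h.py
python3 - <<'E'
from h import *
go([-.154,.0,.50],.35)
E
```

```text
t 7.15 now local [-0.1583 -0.0008  0.5053] rpy [3.14  0.    1.336]
shift units [0.02 0.11 0.13] turn units [-3.49  0.   -0.  ] F [ 0.2  0.2 -0. ] w 0.0216 q [-0.1  -0.2   1.45 -0.    1.89  0.14]
```

Emit:
play_rows(translation=[[0,0,0],[0,0,0],[0,0,0],[0,0,0],[0,0,0]], twist=[[-0.9,0,0],[-0.9,0,0],[-0.9,0,0],[-0.8,0,0],[0,0,0]], gripper=[1,1,1,1,1])

```text
time: 7.65
tool_pos: [0.4212, 0.0176, 0.5052]
ee_rot: [2.79, -0.0, 1.339]
wrist_force: [-0.8, 0.5, -0.0]
width: 0.0611
finger_force: 0.0
```

Run:
```python
from h import *
import cv2
s,c=np.sin(.35),np.cos(.35)
go([-.38*s,.0,.04+.38*c],.35)
for cam in ("scene","top"):
  im=robot.snapshot(cam)
  print(cam,[(np.round(R.from_euler('z',-YAW).apply(np.array(d["centre"])-O),3),d["score"]) for d in robot.spot_point("frame_top",cam)[:2]])
  if cam=="scene": cv2.imwrite("pics/s4.png",cv2.resize(im[60:300,100:420],(640,480))[:,:,::-1])
```

```text
t 7.65 now local [-0.1574  0.001   0.5052] rpy [ 2.79  -0.     1.339]
shift units [-0.03 -0.3   2.77] turn units [ 0.02 -0.02  0.03] F [-0.8  0.5 -0. ] w 0.0611 q [-0.07 -0.31  1.55 -0.05  1.55  0.15]
scene [(array([-0.07 , -0.   ,  0.242]), 0.76)]
top [(array([ 0.051,  0.237, -0.001]), 0.39), (array([-0.009,  0.001,  0.002]), 0.28)]
```

View pics/s4.png

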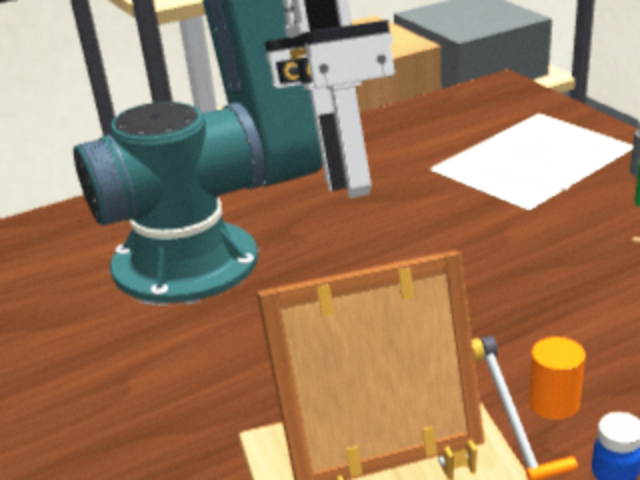

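The gripper is tilted and lined up over the top rail (crop 365,275). I'll descend and close.

Emit:
play_rows(translation=[[0,-0.3,0.1],[0,0,0.5],[0,0,0.5],[0,0,0.5],[0,0,0.5],[0,0,0.4],[0,0,0.3],[0,0,0]], twist=[[0,0,0],[0,0,0],[0,0,0],[0,0,0],[0,0,0],[0,0,0],[0,0,0],[0,0,0]], gripper=[1,1,1,1,1,1,1,1])

```text
time: 8.65
tool_pos: [0.4489, 0.011, 0.3931]
ee_rot: [2.797, 0.001, 1.338]
wrist_force: [-0.5, 0.8, 0.4]
width: 0.094
finger_force: 0.0
```

Emit:
play_rows(translation=[[0,0,0],[0,0,0],[0,0,0],[0,0,0],[0,0,0],[0,0,0],[0,0,0],[0,0,0]], twist=[[0,0,0],[0,0,0],[0,0,0],[0,0,0],[0,0,0],[0,0,0],[0,0,0],[0,0,0]], gripper=[0,-0.3,-0.6,-1,-1,-1,-1,-1])

```text
time: 9.45
tool_pos: [0.4486, 0.0111, 0.3953]
ee_rot: [2.792, -0.0, 1.339]
wrist_force: [-0.7, 0.3, -0.3]
width: 0.0334
finger_force: 0.0
```

Emit:
play_rows(translation=[[0,0,0],[0,0,0],[0,0,0]], twist=[[0,0,0],[0,0,0],[0,0,0]], gripper=[-1,-1,-1])

```text
time: 9.75
tool_pos: [0.4487, 0.0111, 0.3953]
ee_rot: [2.791, -0.0, 1.338]
wrist_force: [0.7, 0.1, -0.2]
width: 0.0158
finger_force: 30.0
```

Run:
```python
from h import *
s,c=np.sin(.35),np.cos(.35)
go([-.38*s,.0,.04+.38*c],.35)
```

```text
t 9.75 now local [-0.1291  0.0011  0.3953] rpy [ 2.791 -0.     1.338]
shift units [-0.03 -0.02 -0.05] turn units [ 0.   -0.01  0.02] F [ 0.7  0.1 -0.2] w 0.0158 q [-0.08 -0.25  1.72 -0.05  1.33  0.15]
```

The rail is gripped (15.8 mm at 30 N) with almost no side force. Now I'll raise it in an arc about the hub.

Emit:
play_rows(translation=[[0,0.33,0.006],[0,0.33,0.006],[0,0.33,0.006],[0,0.33,0.006],[0,0.33,0.006],[0,0,0]], twist=[[0.35,0,0],[0.35,0,0],[0.35,0,0],[0.35,0,0],[0.35,0,0],[0,0,0]], gripper=[-1,-1,-1,-1,-1,-1])

```text
time: 10.35
tool_pos: [0.5115, -0.0045, 0.4127]
ee_rot: [2.968, 0.001, 1.337]
wrist_force: [-2.1, -4.1, 1.4]
width: 0.0164
finger_force: 30.0
```

Run:
```python
from h import *
go([0,.0,.42],0)
```

```text
t 10.35 now local [-0.0644  0.0005  0.4127] rpy [2.968e+00 1.000e-03 1.337e+00]
shift units [-0.01  1.62  0.1 ] turn units [1.74 0.01 0.01] F [-2.1 -4.1  1.4] w 0.0164 q [-0.11 -0.06  1.51 -0.02  1.52  0.12]
```

Emit:
play_rows(translation=[[0,0.33,0.006],[0,0.33,0.006],[0,0.33,0.006],[0,0.33,0.006],[0,0.33,0.006],[0,0,0],[0,0,0]], twist=[[0.35,0,0],[0.35,0,0],[0.35,0,0],[0.35,0,0],[0.35,0,0],[0,0,0],[0,0,0]], gripper=[-1,-1,-1,-1,-1,-1,-1])

```text
time: 11.05
tool_pos: [0.5744, -0.02, 0.4183]
ee_rot: [3.14, 0.004, 1.336]
wrist_force: [-0.7, -5.6, 1.5]
width: 0.016
finger_force: 30.0
```

Run:
```python
from h import *
import cv2
go([0,.0,.42],0)
im=robot.snapshot("scene")
for n in ("kick_foot","frame_top","kick_pivot","stand","frame"): print(n,[(np.round(R.from_euler('z',-YAW).apply(np.array(d["centre"])-O),3),d["score"]) for d in robot.spot_point(n,"scene")[:2]])
cv2.imwrite("pics/s5.png",cv2.resize(im[60:360,130:450],(640,600))[:,:,::-1])
```

```text
t 11.05 now local [4.000e-04 1.000e-04 4.183e-01] rpy [3.14  0.004 1.336]
shift units [-0.   -0.01 -0.04] turn units [0.01 0.04 0.  ] F [-0.7 -5.6  1.5] w 0.016 q [-0.13  0.14  1.29 -0.    1.71  0.1 ]
kick_foot [(array([0.095, 0.131, 0.048]), 0.74)]
frame_top [(array([0.002, 0.   , 0.254]), 0.61)]
kick_pivot [(array([-0.   ,  0.117,  0.15 ]), 0.88)]
stand []
frame [(array([0.002, 0.003, 0.041]), 0.91)]
```

View pics/s5.png

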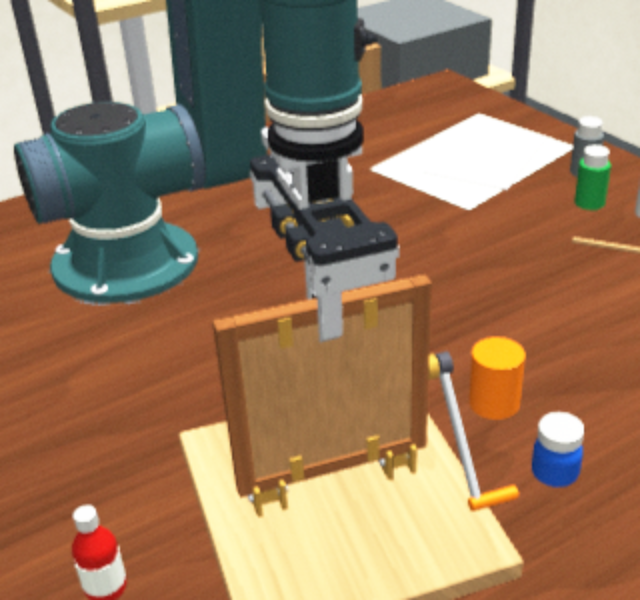

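The frame stands upright in the gripper, with the kickstand down behind it (peg at crop 495,497) and the bystanders untouched. The frame top is 2 mm from the vertical through the hub. A short settle, then I'll hand it in.

Emit:
play_rows(translation=[[0,0,0],[0,0,0],[0,0,0],[0,0,0],[0,0,0]], twist=[[0,0,0],[0,0,0],[0,0,0],[0,0,0],[0,0,0]], gripper=[-1,-1,-1,-1,-1])

```text
time: 11.85
tool_pos: [0.574, -0.0199, 0.4183]
ee_rot: [3.14, 0.004, 1.336]
wrist_force: [-1.1, -5.1, 1.2]
width: 0.016
finger_force: 30.0
```

Run:
```python
from h import *
go([0,.0,.42],0)
print(robot.close_job())
```

```text
t 11.85 now local [-0.000e+00  1.000e-04  4.183e-01] rpy [3.14  0.004 1.336]
shift units [-0.    0.   -0.04] turn units [0.02 0.04 0.  ] F [-1.1 -5.1  1.2] w 0.016 q [-0.13  0.14  1.29 -0.    1.71  0.1 ]
the job is handed in; nothing more can be done
None
```

I flipped the kickstand fully down behind the frame, then gripped the frame by its top rail and raised it upright; I handed the job in at about 12 s with the arm still holding it, and the bottle, jar and candle were not touched.

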